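Clamp the gauge head onto the vacuum port

TASK

Take the gauge head out of its storage bay and seat its flange squarely on the flange of the clamp stand's port, pushed back under the lip of the rear half ring with the head's two ends facing the two cheeks. Then swing the front half ring fully shut around both flanges and, after that, swing the latch lever fully shut so that its hook holds the ring. Keep the gauge head upright throughout, and leave the slide case, timer and specimen cup where they stand.

Things in the scene. Friction and masses are not known exactly. Their poses are not given: they have to be found in the camera images.
- gauge_head: Loose gauge head, about 0.22 kg, 62 mm tall. Bottom: steel flange 40 mm in diameter, 8 mm thick; then a neck 24 mm in diameter; from 22 mm up an oblong grey housing 60 mm long (its y) and 40 mm wide (its x) with upright faces. Origin at the centre of the flange's underside, z up. A half turn makes no difference. Starts upright in the bay; it also stands upright on the worktop.
- head_top (a point): Centre of the gauge head's top. In the bay the walls stand 5 mm from its long faces, so there it can be gripped only by its two ends (60 mm apart). On the port the cheeks stand 5 mm from its ends, so there it must be gripped by its long faces (40 mm apart): put it down upright in between on free worktop (there is some on the robot's side of the bay) and take it again.
- bay: Fixed white storage bay, origin at the centre of its underside: floor plate 80 x 96 mm, 8 mm thick (the gauge head stands on it), two walls 60 mm long along its y, 7 mm thick, inner faces at x = -25 and +25 mm, tops 70 mm above the worktop, level with the gauge head's top. Open at both y ends and above. Stands left or right of the clamp stand; the slide case has the other side.
- port (a point): Centre of the top face of the fixed port flange (40 mm in diameter), 44 mm above the worktop. Axes of the clamp stand: z up, +x to the rear, -x the open front, +y left. The gauge head belongs with its origin here, its y along this y (either way round). The stand's base plate is 130 (x) x 172 (y) x 12 mm.
- rear_lip (a point): Middle of the inner edge of the rear half ring's lip, on its underside, 15.5 mm behind and 10 mm above the port. The lip spans 60 degrees either side, is 6 mm thick, so the flange cannot come straight down: set it on the port flange 14 mm farther forward, then slide it 14 mm back under the lip (2 mm play in height). Behind the lip a round wall of radius 21.5 mm stops it; ring's outer radius 30 mm.
- left_cheek (a point): Middle of the top edge of the inner face of the left upright cheek plate, at x = +17, y = +35 mm from the port, 106 mm above the worktop. The cheek reaches from x = -16 to +50 mm and from 62 to 106 mm height, 6 mm thick.
- right_cheek (a point): The same point of the right cheek, at x = +17, y = -35 mm from the port. The gauge head's housing stands between the cheeks.
- ring_hinge (a point): On the vertical hinge axis of the swinging front half ring, at x = 0, y = +38 mm from the port, 92 mm above the worktop.
- ring_post (a point): Centre of the top of the upright steel handle post of the front half ring: 12 mm in diameter, top 92 mm above the worktop, foot 46 mm lower; 71 mm from the hinge axis. With the ring shut it stands at x = -48, y = -14 mm from the port.
- ring_half (a joint): Angle of the front half ring, rad: 0 fully shut, grows to 1.8 as it swings open (clockwise from above, to the front and left). Stays where it is left (friction 0.05 N m). It has a wall and lip like the rear half, its top 60 mm above the worktop, and an ear on its free end that the latch hooks; latched, it keeps about 0.04 rad of play. Starts open by 1.2 to 1.7.
- latch_hinge (a point): On the vertical hinge axis of the latch lever, at x = +12, y = -58 mm from the port, 87 mm above the worktop.
- latch_post (a point): Centre of the top of the latch lever's upright steel post: 12 mm in diameter, top 87 mm above the worktop, foot 46 mm lower; 56 mm from the latch hinge axis. Shut, it stands at x = -44, y = -58 mm from the port.
- latch (a joint): Angle of the latch lever, rad: 0 fully shut (lever straight to the front, hook in front of the ring's ear), grows to 1.8 as it swings open (counter-clockwise from above, away to the right). Stays where it is left (friction 0.03 N m). Shut too early, its hook stops the ring from closing. Starts open by 1.0 to 1.6.
- slide_case: Bystander: dark green slide case, 72 x 98 x 37 mm, origin at the centre of its underside.
- bench_timer: Bystander: small pale timer, 62 x 66 x 18 mm, origin at the centre of its underside.
- specimen_cup: Bystander: capped specimen cup, 62 mm in diameter, 68 mm tall, origin at the centre of its underside.
Mind the look-alikes: they are no part of the job. Of the things like the gauge_head, leave any that is brown or turquoise; of the rest the smaller one is meant.

How it is judged:
By the outcome, as a careful person would: the job done as asked, in the order asked, and still so for the second after the job is handed in, with the robot touching nothing.
It also fails if it takes over 72 s, if anything falls off the work surface, if the arm or the gripper's body presses on something with over 40 N, if the wrist force passes 120 N, or if a joint passes its speed limit or range.

ROBOT

A 6-joint arm with a two-finger parallel gripper is mounted at the origin on a cart in front of the work surface, level with it; the furniture and walls round the work are solid. World frame = base frame: x ahead of the robot, y to its left, z up, the work surface at z = 0. Lengths are in m, angles in rad, forces in N, time in s.
With the tool pointing down it reaches from about 0.3 to 0.875 m from the base axis. Payload 6.4 kg.
Tool frame: the origin (TCP) lies midway between the tips of the shut fingers; the grasp point (between the pads) lies ctrl.grip_depth behind it (ctrl.grip_depth is the distance from the TCP to the grasp point, in m); x points along the fingers, y is the direction in which the jaws open and shut, and the axes are right-handed (so a half turn about x gives the same grasp; the last joint's range is limited). The gripper opens to 85 mm and grips with 20 to 120 N. Pads are 22 mm wide; open, the fingers measure 114 mm over their backs; the gripper's body (76 mm by 85 mm) begins 54 mm behind the grasp point. The pads swing forward as they close: fully open they stand 13 mm farther back than shut.
Start: joints at [1.087, 0.181, 1.607, -0, 1.354, -0.206], TCP at [0.158, 0.553, 0.231] pointing down, gripper open.
Joint ranges: [-2.99, 2.99], [-0.89, 2.07], [0.3, 2.58], [-1.14, 4.28], [0, 2.63], [-3.12, 3.12]. Speed limits (rad/s): [2.57, 2.57, 3.01, 3.14, 3.14, 3.14].

INTERFACE

Orientations are given as a unit quaternion [w, x, y, z].
In Python, from bench import ctrl gives the robot as it stands.
- The arm moves only by the tool carry_out, never from a script. Its argument "motion" is one flat list of numbers, 7 for each row, row after row: the turn, a rotation vector about the tool's x, y, z in degrees, then the shift along the tool's x, y, z in m, then the gripper's target within -1 to 1 (shut at 1, half-way at 0, fully open at -1). A call has 1 to 10 rows; each row shifts and turns the pose as measured when the row begins, along the tool's axes as they then stand; what a row does not reach is not made up. A row lasts 1/10 s, in which the tool goes at most 50 mm and 8.59 degrees, less where a joint would pass 70% of its speed; a pose out of reach is approached as far as the arm can. A call with a gripper value outside its range is refused whole. The fingers move at their own pace and stop on an object; the grip force is fixed at half the most. Time passes only in rows, so rows that do not move let the fingers close. It gives the time, the measured TCP pose, the force and the opening at its end, in the units of the state.
- ctrl.get_obs(): the state, without advancing time (a new reading comes with each control period).
- ctrl.camera(name): name is "scene" or "top" or "wrist"; returns the picture (384x512x3 uint8, blue, green, red); there is no depth.
- ctrl.camera_params(name): a dict with "mtx" (3x3 intrinsics, pixels), "k1" (the pictures are not rectified: a ray, as slopes to the right and down, at radius r is drawn at 1 + k1 r^2 times it, then the intrinsics apply), "pose" (4x4, takes a point from camera to world coordinates); the wrist camera has in their place "hand_eye" (4x4, takes a point from camera to tool coordinates, whose origin is the TCP and whose axes are the tool frame's). Camera axes: x right, y down, z forward; pixel columns grow to the right and rows downward; lengths in m; the calibration is good to about 2 mm. A picture is of the moment at which its call begins: read the wrist's pose just before it. camera_params takes no time and is no camera call.
- ctrl.hand_in(): hands the job in, once; it reports no verdict.
Trained networks look in the newest picture that a camera, given by its name, has taken for a name from the list of things; names that differ only in an ending like _2 or _b are one class to them, and where a whole thing is asked for, a point or a joint stands for the part that bears it (a point fixed in the world has none). Each returns a list of dicts, best first, with "conf" (0 to 1); they miss things now and then, are a little off and sometimes report something else, mostly with a low value. They report only what shows in the picture. A call takes as long as a camera call. They do not tell look-alikes from the thing itself.
- ctrl.boxes_of(camera, thing): "point" ([x, y, z] in m, in the coordinates of the camera as it stood for that picture, good to about 4 mm: the middle of the surface that is visible of it).
- ctrl.trace(camera, thing): "pixels" (384x512 bool, what is visible of it).
- ctrl.landmark_of(camera, thing): "point" ([x, y, z] in m, in the coordinates of the camera as it stood for that picture, good to about 4 mm: a listed point, or the origin of a listed thing).
The state is a dict: "time_s": time; "q": joint angles; "dq": joint speeds; "joint_efforts": joint torques, N m; "eef_pos": TCP position; "eef_rot": TCP orientation; "wrist_force": force on the tool from outside, world axes, zero at the start; "torque": the same for the moment, N m; "opening": opening from 0.0 (shut) to 1.0 (fully open).
Only numpy, scipy, OpenCV 4.12 (cv2) and the standard library are available. Lean on these libraries where they do the work, as an engineer would, in place of code of your own. Each camera call takes 0.05 s, during which the arm holds its last target. There are 200 camera calls.

## Working session

There is one attempt and no reset: what is moved stays moved. The work goes in short steps, Python scripts to look and compute and a tool call to move; the robot and the scene stay as the last step left them, time stands still between calls to the robot, and variables do not carry over. Pictures are saved under pics/ and viewed, about 8 in all and at most 12, crops included, and the job is handed in when it is done.

Besides the shell and the picture viewer there is one more tool, called after "Emit:" as name(argument=value, ...) on one line, values as JSON. carry_out: Moves the arm, as the interface text tells. Its arguments: {"type":"object","properties":{"motion":{"type":"array"}},"required":["motion"]}

```bash
mkdir -p pics; ls; cat > h.py <<'E'
import numpy as np, cv2
from bench import ctrl
from scipy.spatial.transform import Rotation as R
def tool():
    o=ctrl.get_obs(); T=np.eye(4); q=o["eef_rot"]
    T[:3,:3]=R.from_quat([q[1],q[2],q[3],q[0]]).as_matrix(); T[:3,3]=o["eef_pos"]; return T
def pose(cam,T=None):
    p=ctrl.camera_params(cam)
    return (tool() if T is None else T)@p["hand_eye"] if cam=="wrist" else np.array(p["pose"])
def w(P,p): return (P@np.r_[p,1])[:3]
def delta(target,Rt=None):
    T=tool(); d=T[:3,:3].T@(np.array(target)-T[:3,3]); return d.round(4)
E
python3 - <<'E'
from h import *
o=ctrl.get_obs(); print({k:np.round(v,3).tolist() for k,v in o.items()}, ctrl.grip_depth)
print(tool().round(3))
ims=[]
for c in ["scene","top"]:
    im=ctrl.camera(c); cv2.imwrite(f"pics/{c}0.png",im)
    P=pose(c); print(c,P[:3,3].round(3))
    for t in ["gauge_head","head_top","bay","port","rear_lip","left_cheek","right_cheek","ring_hinge","ring_post","latch_hinge","latch_post","slide_case","bench_timer","specimen_cup"]:
        for d in ctrl.landmark_of(c,t)[:4]: print(t,round(d["conf"],2),w(P,d["point"]).round(3))
E
```

```text
pics
{'time_s': 0.0, 'q': [1.087, 0.182, 1.608, 0.0, 1.354, -0.206], 'dq': [0.001, 0.0, 0.001, -0.0, -0.0, -0.001], 'joint_efforts': [0.001, -44.487, -35.134, 0.0, 0.009, 0.0], 'eef_pos': [0.157, 0.552, 0.23], 'eef_rot': [0.7, 0.097, 0.701, -0.098], 'wrist_force': [0.817, -0.297, 0.421], 'torque': [-0.015, 0.043, 0.035], 'opening': 0.999} 0.0187
[[-0.001  0.274  0.962  0.157]
 [-0.002  0.962 -0.274  0.552]
 [-1.    -0.002 -0.     0.23 ]
 [ 0.     0.     0.     1.   ]]
scene [-0.413 -0.653  0.741]
gauge_head 0.73 [ 0.506  0.147 -0.002]
gauge_head 0.62 [0.543 0.279 0.005]
gauge_head 0.59 [0.457 0.415 0.003]
gauge_head 0.57 [0.575 0.449 0.002]
head_top 0.65 [0.455 0.416 0.089]
head_top 0.59 [0.507 0.143 0.065]
head_top 0.52 [0.545 0.286 0.067]
bay 0.56 [0.545 0.287 0.002]
bay 0.41 [0.516 0.047 0.095]
port 0.88 [ 0.577 -0.035  0.048]
rear_lip 0.58 [ 0.595 -0.031  0.057]
left_cheek 0.71 [ 0.589 -0.003  0.106]
right_cheek 0.87 [ 0.606 -0.064  0.109]
right_cheek 0.25 [0.545 0.282 0.008]
ring_hinge 0.87 [ 0.572 -0.002  0.089]
ring_post 0.61 [0.517 0.041 0.098]
latch_hinge 0.9 [ 0.608 -0.09  
[... 328 characters left out ...]
0.068 1.163]
gauge_head 0.9 [0.581 0.443 0.002]
gauge_head 0.58 [0.513 0.139 0.003]
gauge_head 0.56 [0.552 0.283 0.004]
head_top 0.81 [0.459 0.417 0.086]
head_top 0.71 [0.554 0.283 0.067]
head_top 0.54 [0.512 0.14  0.063]
head_top 0.52 [0.577 0.445 0.065]
bay 0.74 [0.545 0.282 0.002]
port 0.79 [ 0.586 -0.037  0.044]
rear_lip 0.78 [ 0.597 -0.036  0.048]
left_cheek 0.92 [ 0.59  -0.004  0.105]
right_cheek 0.84 [ 0.609 -0.071  0.107]
ring_hinge 0.93 [ 0.573 -0.003  0.094]
ring_post 0.69 [0.514 0.04  0.091]
latch_hinge 0.23 [0.72  0.19  0.002]
latch_post 0.63 [ 0.617 -0.148  0.09 ]
slide_case 0.95 [ 0.539 -0.294  0.003]
bench_timer 0.84 [0.716 0.187 0.002]
specimen_cup 0.85 [ 0.729 -0.2   -0.001]
```

```bash
python3 - <<'E'
import cv2
a=cv2.imread("pics/top0.png"); cv2.imwrite("pics/top0b.png",cv2.resize(a,(800,600),interpolation=cv2.INTER_CUBIC))
E
```

```text
(no output)
```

View pics/scene0.png

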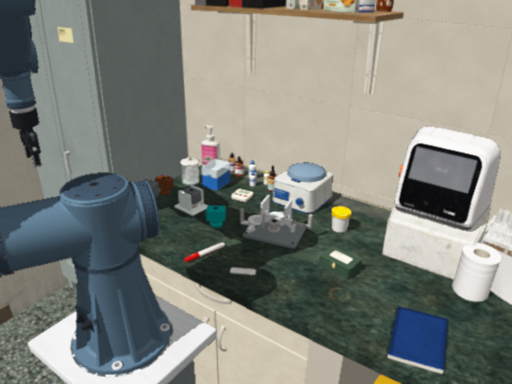

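View pics/top0.png

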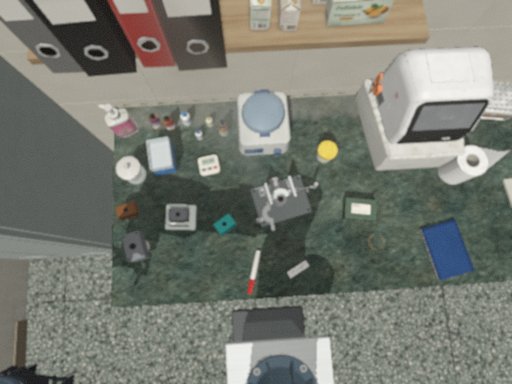

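The bay at top-image (180,214) holds the grey gauge head. Turquoise at (224,224), brown at (126,211) and the larger grey one at (135,247) are look-alikes. The stand is at (281,198).

```bash
python3 - <<'E'
from h import *
p=ctrl.camera_params("wrist"); print(np.round(p["hand_eye"],3),np.round(p["mtx"],1),p["k1"])
print(delta([0.50,0.283,0.25]))
E
```

```text
[[ 0.    -0.265  0.964 -0.142]
 [ 1.     0.     0.    -0.002]
 [-0.     0.964  0.265 -0.067]
 [ 0.     0.     0.     1.   ]] [[267.4   0.  259.4]
 [  0.  267.4 192.4]
 [  0.    0.    1. ]] -0.04939735490803154
[-0.0187 -0.1658  0.4033]
```

Emit:
carry_out(motion=[0,0,0,-0.002,-0.018,0.045,-1,0,0,0,-0.002,-0.018,0.045,-1,0,0,0,-0.002,-0.018,0.045,-1,0,0,0,-0.002,-0.018,0.045,-1,0,0,0,-0.002,-0.018,0.045,-1,0,0,0,-0.002,-0.018,0.045,-1,0,0,0,-0.002,-0.018,0.045,-1,0,0,0,-0.002,-0.018,0.045,-1,-8,0,0,-0.002,-0.018,0.045,-1,-8,0,0,0,0,0,-1])

```text
time_s: 2.5
eef_pos: [0.514, 0.2791, 0.2507]
eef_rot: [0.709, -0.005, 0.706, 0.007]
wrist_force: [-0.4, 0.3, -0.5]
opening: 1.001
```

```bash
cat >> h.py <<'E'
def ori():
    T=tool(); print("tcp",T[:3,3].round(4),"yaw_y",np.degrees(np.arctan2(T[1,1],T[0,1])).round(2),"xz",T[2,0].round(4),"tilt deg",(np.degrees(T[2,1:])).round(2)); return T
def bl(cam,names,T=None,n=2):
    P=pose(cam,T)
    for t in names:
        for d in ctrl.landmark_of(cam,t)[:n]: print(cam,t,round(d["conf"],2),w(P,d["point"]).round(4))
def proj(cam,pts,T=None):
    P=np.linalg.inv(pose(cam,T)); p=ctrl.camera_params(cam); K=np.array(p["mtx"])
    c=(P@np.c_[pts,np.ones(len(pts))].T).T[:,:3]; s=c[:,:2]/c[:,2:]; s=s*(1+p["k1"]*(s**2).sum(1,keepdims=True))
    return s*[K[0,0],K[1,1]]+[K[0,2],K[1,2]]
def unproj(cam,px,z,T=None):
    P=pose(cam,T); p=ctrl.camera_params(cam); K=np.array(p["mtx"])
    d=cv2.undistortPoints(np.array(px,float).reshape(-1,1,2),K,np.array([p["k1"],0,0,0.]))[:,0]
    r=(P[:3,:3]@np.c_[d,np.ones(len(d))].T).T
    return P[:3,3]+r*((z-P[2,3])/r[:,2])[:,None]
E
python3 - <<'E'
from h import *
T=ori(); im=ctrl.camera("wrist"); cv2.imwrite("pics/w1.png",cv2.resize(im,(800,600),interpolation=cv2.INTER_CUBIC))
bl("wrist",["gauge_head","head_top","bay"],T)
m=[ (d["conf"],d["pixels"]) for d in ctrl.trace("wrist","bay")[:1]]
for c,px in m: print(c,px.sum(),cv2.boundingRect(px.astype(np.uint8)))
E
```

```text
tcp [0.514  0.2791 0.2507] yaw_y 90.91 xz -1.0 tilt deg [ 0.15  0.24 14.37]
wrist gauge_head 0.82 [ 0.4565  0.4155 -0.0005]
wrist gauge_head 0.81 [0.5075 0.1382 0.0011]
wrist head_top 0.95 [0.5712 0.4447 0.0613]
wrist head_top 0.89 [0.4581 0.4104 0.0886]
wrist bay 0.91 [ 0.5445  0.2877 -0.002 ]
0.95 2268 (230, 159, 69, 66)
```

View pics/w1.png

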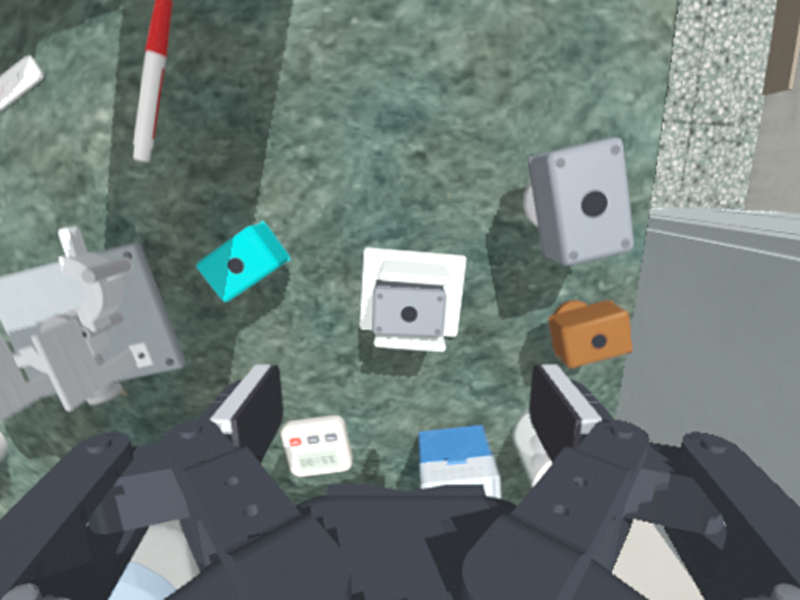

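Wrist picture (800×600): the gauge head's top has corners near (377,283), (445,287), (443,340) and (372,335), inside the white bay. Worktop above it, near (400,150), is free.

```bash
python3 - <<'E'
from h import *
T=ori()
s=512/800
c=np.array([(377,283),(445,287),(443,340),(372,335)],float)*s
W=unproj("wrist",c,0.070,T); print(W.round(4)); print("centre",W.mean(0).round(4))
for a,b in((0,1),(3,2),(0,3),(1,2)): v=W[b]-W[a]; print(np.degrees(np.arctan2(v[1],v[0])).round(1),np.linalg.norm(v).round(4))
print("hole",unproj("wrist",[np.array((409,314))*s],0.07,T).round(4))
F=unproj("wrist",np.array([(365,248),(467,256)])*s,0.008,T); v=F[1]-F[0]; print(F.round(4),np.degrees(np.arctan2(v[1],v[0])).round(1),np.linalg.norm(v))
im=ctrl.camera("wrist"); cr=im[150:235,220:310]; cv2.imwrite("pics/w1c.png",cv2.resize(cr,(720,680),interpolation=cv2.INTER_CUBIC))
E
```

```text
tcp [0.5087 0.2838 0.2503] yaw_y 90.78 xz -1.0 tilt deg [ 0.22  0.07 14.34]
[[0.5159 0.2604 0.07  ]
 [0.5184 0.3144 0.07  ]
 [0.5632 0.3145 0.07  ]
 [0.5596 0.2561 0.07  ]]
centre [0.5393 0.2864 0.07  ]
87.3 0.054
86.4 0.0585
-5.6 0.0439
0.2 0.0448
hole [[0.5412 0.2861 0.07  ]]
[[0.4972 0.2456 0.008 ]
 [0.5034 0.3402 0.008 ]] 86.3 0.09480253508396158
```

View pics/w1c.png

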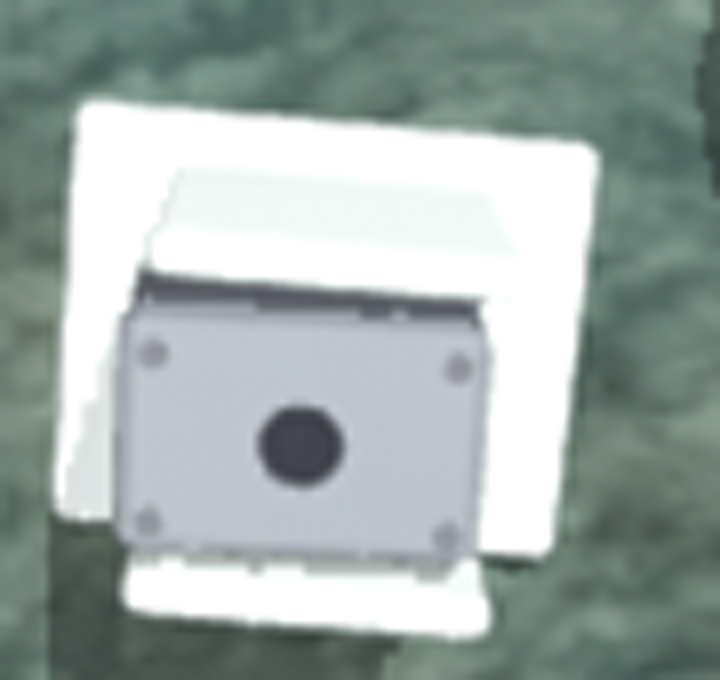

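```bash
python3 - <<'E'
from h import *
T=ori()
f=lambda l:np.array(l,float)/8+[220,150]-0.44
W=unproj("wrist",f([(127,310),(488,328),(480,556),(118,542)]),0.070,T); print(W.round(4)); print("centre",W.mean(0).round(4))
for a,b in((0,1),(3,2),(0,3),(1,2)): v=W[b]-W[a]; print(np.degrees(np.arctan2(v[1],v[0])).round(1),np.linalg.norm(v).round(4))
print("hole",unproj("wrist",f([(301,446)]),0.07,T).round(4))
F=unproj("wrist",f([(80,100),(600,145),(552,555),(58,518)]),0.008,T); print(F.round(4),F.mean(0)); v=F[1]-F[0]; print(np.degrees(np.arctan2(v[1],v[0])).round(1),np.linalg.norm(v))
bl("wrist",["head_top"],T,5)
E
```

```text
tcp [0.5086 0.284  0.2504] yaw_y 90.85 xz -1.0 tilt deg [ 0.22  0.08 14.34]
[[0.5251 0.2533 0.07  ]
 [0.5272 0.3096 0.07  ]
 [0.5652 0.3098 0.07  ]
 [0.5636 0.2515 0.07  ]]
centre [0.5453 0.2811 0.07  ]
87.9 0.0564
88.4 0.0582
-2.7 0.0386
0.2 0.038
hole [[0.547  0.2807 0.07  ]]
[[0.5022 0.2399 0.008 ]
 [0.509  0.3344 0.008 ]
 [0.5887 0.3292 0.008 ]
 [0.5825 0.2345 0.008 ]] [0.5456039  0.28448153 0.008     ]
85.9 0.09477177875015759
wrist head_top 0.88 [0.4565 0.413  0.0856]
wrist head_top 0.77 [0.5064 0.1361 0.0631]
wrist head_top 0.65 [0.5499 0.2816 0.0693]
wrist head_top 0.39 [ 0.5818 -0.0426  0.0445]
wrist head_top 0.31 [0.5464 0.2791 0.0117]
```

Emit:
carry_out(motion=[3.6,0,0,0,0,0.03,-1,0,0,0,0.045,-0.004,0.007,-1,0,0,0,0.045,0,0,-1,0,0,0,0.045,0,0,-1,0,0,0,0,0,0,-1,0,0,0,0,0,0,-1])

```text
time_s: 3.45
eef_pos: [0.5456, 0.2876, 0.1167]
eef_rot: [0.71, 0.019, 0.704, -0.015]
wrist_force: [1.0, 0.4, 0.6]
opening: 0.999
```

```bash
python3 - <<'E'
from h import *
T=ori(); print(delta([0.546,0.281,0.033]))
E
```

```text
tcp [0.5456 0.2876 0.1167] yaw_y 87.26 xz -0.9999 tilt deg [0.4  0.53 6.69]
[ 0.0837 -0.0071 -0.    ]
```

Emit:
carry_out(motion=[0,0.5,-0.4,0.02,-0.007,0,-1,0,0,0,0.03,0,0,-1,0,0,0,0.03,0,0,-1,0,0,0,0.004,0,0,-1,0,0,0,0,0,0,-1])

```text
time_s: 3.95
eef_pos: [0.5524, 0.2829, 0.0398]
eef_rot: [0.713, 0.018, 0.701, -0.015]
wrist_force: [0.5, -0.3, 0.3]
opening: 0.997
```

```bash
python3 - <<'E'
from h import *
T=ori(); print(delta([0.546,0.281,0.033])); print(ctrl.get_obs()["wrist_force"])
E
```

```text
tcp [0.5524 0.2829 0.0398] yaw_y 87.33 xz -0.9999 tilt deg [0.23 0.91 2.28]
[ 0.0067 -0.0022 -0.0064]
[ 0.52152128 -0.28393538  0.29822299]
```

Emit:
carry_out(motion=[0,0,0,0,0,0,-1,0,0,0,0,0,0,-1])

```text
time_s: 4.15
eef_pos: [0.5545, 0.2834, 0.0432]
eef_rot: [0.714, 0.018, 0.7, -0.015]
wrist_force: [-0.5, -0.3, 0.2]
opening: 0.999
```

```bash
python3 - <<'E'
from h import *
T=ori(); print(delta([0.546,0.281,0.033])); print(ctrl.get_obs()["dq"].round(4) if hasattr(ctrl.get_obs()["dq"],"round") else ctrl.get_obs()["dq"])
E
```

```text
tcp [0.5545 0.2834 0.0432] yaw_y 87.32 xz -0.9998 tilt deg [0.3  1.15 2.48]
[ 0.0101 -0.0028 -0.0086]
[ 0.0006 -0.0177 -0.0111 -0.0015  0.0085 -0.0013]
```

Emit:
carry_out(motion=[0,1.1,-0.3,0.005,-0.003,-0.008,-1,0,0,0,0.005,0,0,-1,0,0,0,0.001,0,0,-1])

```text
time_s: 4.45
eef_pos: [0.5479, 0.2812, 0.0348]
eef_rot: [0.709, 0.017, 0.705, -0.016]
wrist_force: [1.2, -0.6, -0.2]
opening: 0.998
```

```bash
python3 - <<'E'
from h import *
T=ori(); print(delta([0.546,0.281,0.033])); print(ctrl.get_obs()["dq"].round(4) if hasattr(ctrl.get_obs()["dq"],"round") else ctrl.get_obs()["dq"])
E
```

```text
tcp [0.5479 0.2812 0.0348] yaw_y 87.33 xz -1.0 tilt deg [0.08 0.26 1.99]
[ 0.0018 -0.0003 -0.0019]
[-0.      0.0061  0.0011 -0.0004 -0.0044 -0.0012]
```

Emit:
carry_out(motion=[0,0.2,0,0.001,0,-0.002,-1,0,0,0,0,0,0,1,0,0,0,0,0,0,1,0,0,0,0,0,0,1,0,0,0,0,0,0,1,0,0,0,0,0,0,1,0,0,0,0,0,0,1,0,0,0,0,0,0,1])

```text
time_s: 5.25
eef_pos: [0.5459, 0.2815, 0.0337]
eef_rot: [0.707, 0.017, 0.707, -0.016]
wrist_force: [0.5, 0.4, 0.2]
opening: 0.696
```

```bash
python3 - <<'E'
from h import *
T=ori(); o=ctrl.get_obs(); print(o["opening"],o["wrist_force"],o["torque"])
E
```

```text
tcp [0.5459 0.2815 0.0337] yaw_y 87.33 xz -1.0 tilt deg [0.09 0.05 1.93]
0.6955497483522773 [0.48568154 0.36250792 0.19358414] [-0.04790275  0.09450448 -0.04096119]
```

Emit:
carry_out(motion=[0,0,0,-0.01,0,0,1,0,0,0,-0.02,0,0,1,0,0,0,-0.03,0,0,1,0,0,0,-0.03,0,0,1,0,0,0,-0.01,0,0,1,0,0,0,0,0,0,1])

```text
time_s: 5.85
eef_pos: [0.5432, 0.2805, 0.1361]
eef_rot: [0.705, 0.016, 0.709, -0.017]
wrist_force: [0.7, 1.3, -1.8]
opening: 0.693
```

```bash
python3 - <<'E'
from h import *
T=ori(); o=ctrl.get_obs(); print(o["opening"],o["wrist_force"]); print(delta([0.415,0.275,0.12]))
E
```

```text
tcp [0.5432 0.2805 0.1361] yaw_y 87.32 xz -1.0 tilt deg [-0.03 -0.31  7.8 ]
0.6933698270668179 [ 0.74839416  1.34268861 -1.76665146]
[ 0.0168 -0.0115 -0.1277]
```

Emit:
carry_out(motion=[0,-0.3,0,0,-0.003,-0.03,1,0,0,0,0,-0.003,-0.035,1,0,0,0,0,-0.003,-0.035,1,0,0,0,0,-0.003,-0.02,1,0,0,0,0,0,0,1,0,0,0,0.02,0,0,1,0,0,0,0.02,0,0,1,0,0,0,0.02,0,0,1])

```text
time_s: 6.65
eef_pos: [0.4175, 0.2725, 0.0683]
eef_rot: [0.706, 0.016, 0.708, -0.018]
wrist_force: [0.3, 0.1, -2.3]
opening: 0.693
```

```bash
python3 - <<'E'
from h import *
T=ori(); o=ctrl.get_obs(); print(o["opening"],o["wrist_force"]); print(delta([0.415,0.275,0.0257]))
E
```

```text
tcp [0.4175 0.2725 0.0683] yaw_y 87.26 xz -1.0 tilt deg [-0.11 -0.15  3.91]
0.693468384993512 [ 0.28878409  0.08002335 -2.27477246]
[ 0.0426  0.0024 -0.0025]
```

Emit:
carry_out(motion=[0,0,0,0.02,0,0,1,0,0,0,0.012,0,0,1,0,0,0,0.005,0,0,1,0,0,0,0.002,0,0,1,0,0,0,0,0,0,1])

```text
time_s: 7.15
eef_pos: [0.4177, 0.2717, 0.0267]
eef_rot: [0.704, 0.015, 0.71, -0.019]
wrist_force: [0.1, 0.5, -1.9]
opening: 0.695
```

```bash
python3 - <<'E'
from h import *
T=ori(); o=ctrl.get_obs(); print(o["opening"],o["wrist_force"])
E
```

```text
tcp [0.4177 0.2717 0.0267] yaw_y 87.23 xz -0.9999 tilt deg [-0.28 -0.53  1.53]
0.6951608653032066 [ 0.13414788  0.51096114 -1.89632586]
```

Emit:
carry_out(motion=[0,-0.5,0.3,0.001,0,0,1,0,0,0,0.001,0,0,1,0,0,0,0.0005,0,0,1])

```text
time_s: 7.45
eef_pos: [0.4193, 0.2721, 0.0257]
eef_rot: [0.708, 0.018, 0.706, -0.017]
wrist_force: [-4.5, -1.1, 11.6]
opening: 0.695
```

```bash
python3 - <<'E'
from h import *
T=ori(); o=ctrl.get_obs(); print(o["opening"],o["wrist_force"])
E
```

```text
tcp [0.4193 0.2721 0.0257] yaw_y 87.22 xz -1.0 tilt deg [0.09 0.12 1.47]
0.6953112742291843 [-4.47619702 -1.10134854 11.61285727]
```

Emit:
carry_out(motion=[0,0,0,0,0,0,0.2,0,0,0,0,0,0,-0.2,0,0,0,0,0,0,-1,0,0,0,0,0,0,-1,0,0,0,0,0,0,-1,0,0,0,-0.02,0,0,-1,0,0,0,-0.03,0,0,-1,0,0,0,-0.04,0,0,-1,0,0,0,-0.03,0,0,-1,8,0,0,-0.01,0,0,-1])

```text
time_s: 8.45
eef_pos: [0.4178, 0.2711, 0.1575]
eef_rot: [0.703, 0.067, 0.705, -0.067]
wrist_force: [0.5, -0.6, 0.1]
opening: 1.002
```

Emit:
carry_out(motion=[8,0,0,0,0,0,-1,8,0,0,0,0,0,-1,8,0,0,0,0,0,-1,8,0,0,0,0,0,-1,8,0,0,0,0,0,-1,8,0,0,0,0,0,-1,8,0,0,0,0,0,-1,8,0,0,0,0,0,-1,8,0,0,0,0,0,-1,6,0,0,0,0,0,-1])

```text
time_s: 9.45
eef_pos: [0.4207, 0.2719, 0.1617]
eef_rot: [0.491, 0.513, 0.489, -0.507]
wrist_force: [-0.5, 1.0, 0.2]
opening: 0.998
```

Emit:
carry_out(motion=[0,0,0,0,0,0,-1,0,0,0,0,0,0,-1])

```text
time_s: 9.65
eef_pos: [0.4207, 0.2719, 0.1617]
eef_rot: [0.491, 0.512, 0.489, -0.507]
wrist_force: [-0.4, -0.5, 0.3]
opening: 1.0
```

```bash
python3 - <<'E'
from h import *
T=ori(); im=ctrl.camera("wrist"); T=ori(); cv2.imwrite("pics/w2.png",cv2.resize(im,(800,600),interpolation=cv2.INTER_CUBIC))
bl("wrist",["head_top","port","left_cheek","right_cheek","ring_post","latch_post","ring_hinge","latch_hinge"],T,2)
E
```

```text
tcp [0.4207 0.2719 0.1617] yaw_y -2.21 xz -1.0 tilt deg [ 0.42 -0.2   9.26]
tcp [0.4207 0.2719 0.1617] yaw_y -2.22 xz -1.0 tilt deg [ 0.42 -0.2   9.26]
wrist head_top 0.96 [0.4236 0.273  0.0621]
wrist head_top 0.91 [0.5061 0.1389 0.0667]
```

View pics/w2.png

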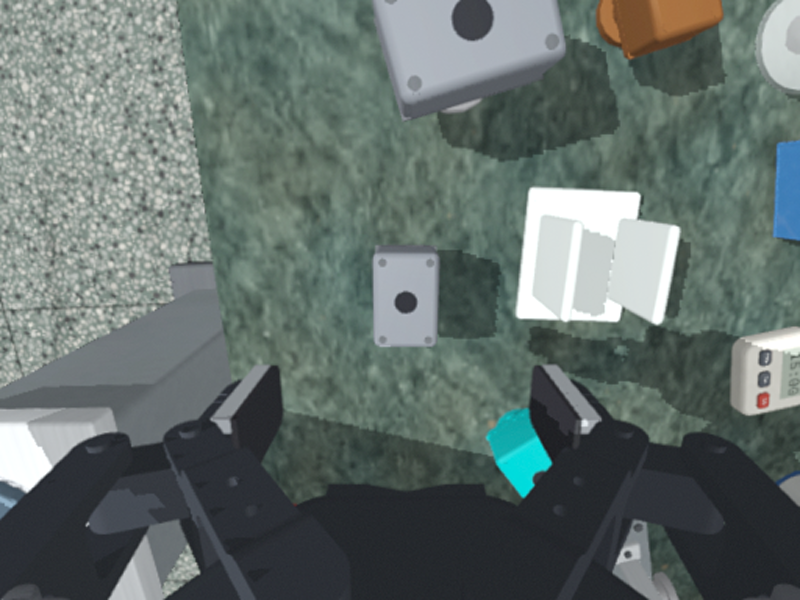

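Head is upright on free worktop, its hole at (405,302), edges vertical in the image; the jaws straddle its long faces.

```bash
python3 - <<'E'
from h import *
T=ori(); s=.64
W=unproj("wrist",np.array([(374,252),(438,252),(438.5,346),(374,346.5),(405,302)])*s,0.062,T); print(W.round(4),W[:4].mean(0).round(4))
for a,b in((0,1),(3,2),(0,3),(1,2)): v=W[b]-W[a]; print(np.degrees(np.arctan2(v[1],v[0])).round(1),np.linalg.norm(v).round(4))
print(delta([W[4,0],W[4,1],0.028]))
E
```

```text
tcp [0.4207 0.272  0.1617] yaw_y -2.34 xz -1.0 tilt deg [ 0.41 -0.19  9.26]
[[0.4039 0.3011 0.062 ]
 [0.4412 0.2995 0.062 ]
 [0.4403 0.241  0.062 ]
 [0.4004 0.2424 0.062 ]
 [0.4207 0.2701 0.062 ]] [0.4214 0.271  0.062 ]
-2.4 0.0373
-2.0 0.0399
-93.4 0.0588
-90.8 0.0585
[ 0.1337 -0.0009  0.0023]
```

Emit:
carry_out(motion=[0,-0.2,-0.4,0.03,0,0.001,-1,0,0,0,0.04,0,0,-1,0,0,0,0.04,0,0,-1,0,0,0,0.012,0,0,-1,0,0,0,0.0,0,0,-1])

```text
time_s: 10.6
eef_pos: [0.4243, 0.2722, 0.0392]
eef_rot: [0.491, 0.512, 0.489, -0.508]
wrist_force: [0.6, -0.2, 0.3]
opening: 1.0
```

```bash
python3 - <<'E'
from h import *
T=ori(); print(delta([.421,.271,0.028]))
E
```

```text
tcp [0.4243 0.2722 0.0392] yaw_y -2.27 xz -1.0 tilt deg [ 0.39 -0.14  2.24]
[ 0.0112 -0.0033  0.0014]
```

Emit:
carry_out(motion=[0,0,-0.4,0.006,-0.003,0.001,-1,0,0,0,0.004,0,0,-1,0,0,0,0.001,0,0,-1,0,0,0,0,0,0,-1])

```text
time_s: 11.0
eef_pos: [0.4244, 0.2727, 0.032]
eef_rot: [0.49, 0.512, 0.49, -0.507]
wrist_force: [-0.8, 0.0, -0.2]
opening: 1.0
```

```bash
python3 - <<'E'
from h import *
T=ori(); print(delta([.421,.271,0.028]))
E
```

```text
tcp [0.4244 0.2727 0.032 ] yaw_y -2.24 xz -1.0 tilt deg [ 0.33 -0.29  1.84]
[ 0.004  -0.0034  0.0018]
```

Emit:
carry_out(motion=[0,-0.4,-0.5,0.004,-0.004,0.002,-1,0,0,0,0.002,-0.002,0,-1,0,0,0,0,0,0,-1])

```text
time_s: 11.3
eef_pos: [0.4191, 0.2712, 0.0272]
eef_rot: [-0.49, -0.509, -0.49, 0.51]
wrist_force: [-1.1, 0.0, -0.8]
opening: 0.999
```

```bash
python3 - <<'E'
from h import *
T=ori(); print(delta([.421,.271,0.028]))
E
```

```text
tcp [0.4191 0.2712 0.0272] yaw_y -2.23 xz -1.0 tilt deg [-0.04  0.08  1.56]
[-0.0008  0.0019  0.0002]
```

Good. Close and lift.

Emit:
carry_out(motion=[0,0,0,0,0,0,0,0,0,0,0,0,0,1,0,0,0,0,0,0,1,0,0,0,0,0,0,1,0,0,0,0,0,0,1,0,0,0,0,0,0,1,0,0,0,0,0,0,1,0,0,0,0,0,0,1,0,0,0,0,0,0,1])

```text
time_s: 12.2
eef_pos: [0.4196, 0.2715, 0.0276]
eef_rot: [-0.49, -0.509, -0.49, 0.51]
wrist_force: [0.6, 0.5, 0.5]
opening: 0.462
```

```bash
python3 - <<'E'
from h import *
T=ori(); o=ctrl.get_obs(); print(o["opening"]*85,o["wrist_force"])
E
```

```text
tcp [0.4196 0.2715 0.0276] yaw_y -2.23 xz -1.0 tilt deg [0.02 0.05 1.58]
39.24198002361058 [0.55942853 0.53429912 0.4806401 ]
```

Emit:
carry_out(motion=[0,0,0,-0.02,0,0,1,0,0,0,-0.045,0,0,1,0,0,0,-0.045,0,0,1,0,0,0,-0.045,0.01,0.02,1,0,0,0,-0.045,0.019,0.043,1,0,0,0,0,0.019,0.043,1,0,0,0,0,0.019,0.043,1,0,0,0,0,0.019,0.043,1,0,0,0,0,0.019,0.043,1,0,0,0,0,0.019,0.043,1])

```text
time_s: 13.2
eef_pos: [0.5278, -0.0065, 0.2218]
eef_rot: [-0.492, -0.504, -0.494, 0.51]
wrist_force: [0.6, 1.2, -1.5]
opening: 0.46
```

```bash
python3 - <<'E'
from h import *
T=ori(); print(delta([.56,-.08,0.24]),ctrl.get_obs()["wrist_force"])
E
```

```text
tcp [ 0.5278 -0.0065  0.2218] yaw_y -1.57 xz -1.0 tilt deg [-0.39  0.26 12.71]
[-0.0181  0.0341  0.0726] [ 0.56343571  1.20309041 -1.47456108]
```

Emit:
carry_out(motion=[0,0.3,0.4,-0.01,0.017,0.035,1,0,0,0,-0.008,0.017,0.03,1,-8.2,0,0,0,0,0,1,-8.2,0,0,0,0,0,1,0,0,0,0,0,0,1,0,0,0,0,0,0,1,0,0,0,0,0,0,1])

```text
time_s: 13.9
eef_pos: [0.5594, -0.0826, 0.2354]
eef_rot: [0.556, 0.432, 0.561, -0.434]
wrist_force: [0.5, 0.7, -1.9]
opening: 0.464
```

```bash
python3 - <<'E'
from h import *
T=ori(); im=ctrl.camera("wrist"); T=ori(); cv2.imwrite("pics/w3.png",cv2.resize(im,(800,600),interpolation=cv2.INTER_CUBIC))
bl("wrist",["port","rear_lip","left_cheek","right_cheek","ring_post","latch_post","ring_hinge","latch_hinge","gauge_head"],T,2)
E
```

```text
tcp [ 0.5594 -0.0826  0.2354] yaw_y 14.42 xz -1.0 tilt deg [-0.39 -0.22 13.49]
tcp [ 0.5594 -0.0825  0.2354] yaw_y 14.44 xz -1.0 tilt deg [-0.39 -0.22 13.49]
wrist port 0.74 [ 0.5827 -0.0431  0.0448]
wrist port 0.25 [ 0.5664 -0.0015  0.0933]
wrist rear_lip 0.8 [ 0.5953 -0.0366  0.0533]
wrist rear_lip 0.63 [ 0.5634 -0.0802  0.2679]
wrist left_cheek 0.69 [ 0.5888 -0.0014  0.1067]
wrist left_cheek 0.27 [ 0.566  -0.0029  0.0926]
wrist right_cheek 0.73 [ 0.5609 -0.0826  0.2666]
wrist right_cheek 0.56 [ 0.6073 -0.0703  0.1018]
wrist ring_post 0.62 [0.5117 0.0359 0.0916]
wrist ring_post 0.33 [ 7.259e-01 -2.056e-01 -4.000e-04]
wrist ring_hinge 0.56 [ 0.57   -0.0024  0.092 ]
wrist ring_hinge 0.4 [ 0.5609 -0.0832  0.2117]
wrist latch_hinge 0.77 [ 0.6019 -0.0955  0.085 ]
```

View pics/w3.png

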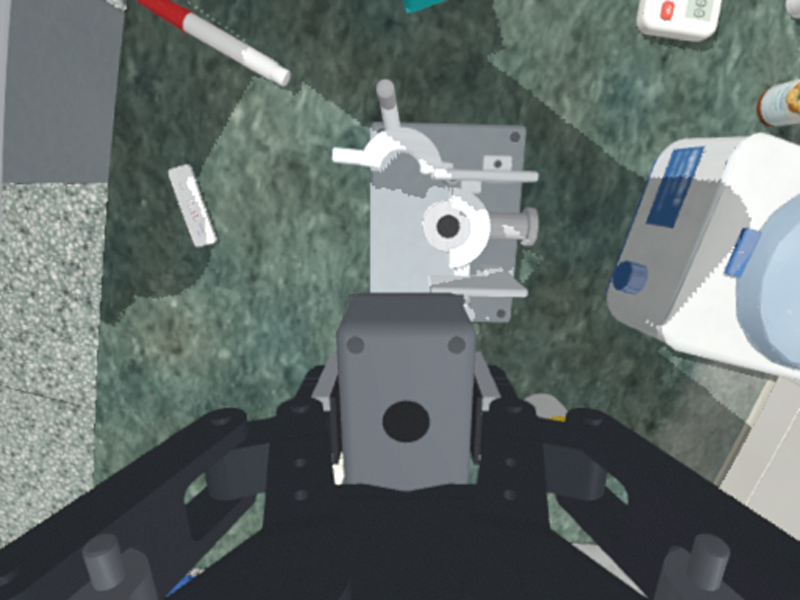

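The head is held upright at the bottom. The stand is at (450,220): port hole (448,226), left cheek (450–538,177), right cheek ~(430–527,290), ring post (386,90).

```bash
python3 - <<'E'
from h import *
T=ori(); im=ctrl.camera("wrist"); np.save("T3.npy",T); cv2.imwrite("pics/w3raw.png",im)
cv2.imwrite("pics/w3c.png",cv2.resize(im[70:212,215:350],(675,710)[:2],interpolation=cv2.INTER_CUBIC)[:600])
E
```

```text
tcp [ 0.5598 -0.0829  0.2358] yaw_y 14.56 xz -1.0 tilt deg [-0.34 -0.19 13.51]
```

View pics/w3c.png

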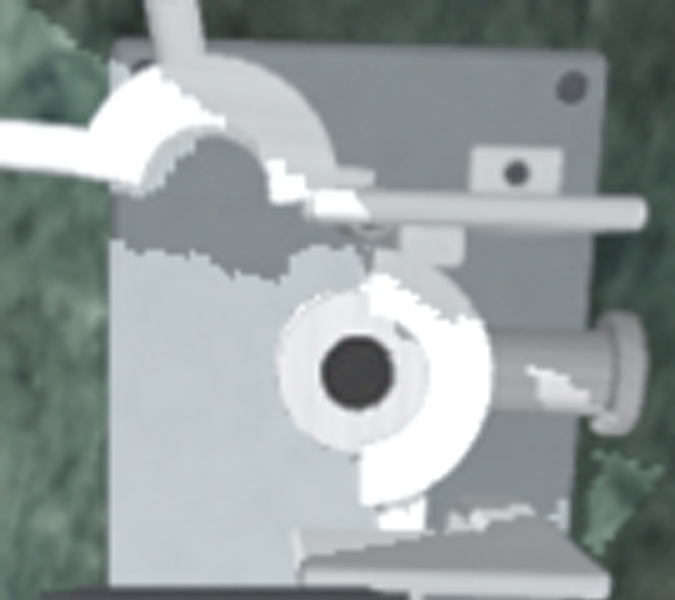

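```bash
cat > fit.py <<'E'
from h import *
from scipy.optimize import least_squares
T=np.load("T3.npy")
f=lambda l:(np.array(l,float)+.5)/5+[215,70]-.5
px=f([(357,372),(641,228),(305,215),(604,571),(305,561)])
M=np.array([[0,0,.044],[.050,.035,.106],[-.016,.035,.106],[.050,-.035,.106],[-.016,-.035,.106]])
def st(p,M): c,s=np.cos(p[2]),np.sin(p[2]); return np.c_[p[0]+c*M[:,0]-s*M[:,1],p[1]+s*M[:,0]+c*M[:,1],M[:,2]]
r=least_squares(lambda p:(proj("wrist",st(p,M),T)-px).ravel(),[.582,-.04,.25])
print(r.x.round(4),np.degrees(r.x[2]).round(2)); print(r.fun.reshape(-1,2).round(2))
print("port hole alone",unproj("wrist",px[:1],.044,T).round(4))
for a,b,z in(((130,38),(595,50),.012),((112,240),(110,580),.012)):
    W=unproj("wrist",f([a,b]),z,T); v=W[1]-W[0]; print("edge",np.degrees(np.arctan2(v[1],v[0])).round(2))
h=unproj("wrist",(np.array([(406,421.)])+.5)*.64-.5,T[2,3]-.0276+.062,T); print("held hole",h.round(4), "in tool",(T[:3,:3].T@(h[0]-T[:3,3])).round(4))
print("ring_post rear etc", st(r.x,np.array([[-.048,-.014,.092],[0,.038,.092],[.012,-.058,.087],[-.044,-.058,.087]])).round(4))
E
python3 fit.py
```

```text
[ 0.5796 -0.04    0.2341] 13.41
[[-0.6  -0.22]
 [ 0.37 -0.57]
 [ 0.6   0.25]
 [ 1.3   0.01]
 [-1.8   0.63]]
port hole alone [[ 0.5804 -0.0401  0.044 ]]
edge 13.38
edge -76.95
held hole [[ 0.5594 -0.0837  0.2702]] in tool [-0.0344 -0.0008  0.0005]
ring_post rear etc [[ 0.5362 -0.0648  0.092 ]
 [ 0.5708 -0.0031  0.092 ]
 [ 0.6048 -0.0937  0.087 ]
 [ 0.5503 -0.1067  0.087 ]]
```

Emit:
carry_out(motion=[1.2,-0.2,0.4,0.02,0.015,-0.037,1,0,0,0,0.03,0,0,1,0,0,0,0.02,0,0,1,0,0,0,0,0,0,1,0,0,0,0,0,0,1])

```text
time_s: 14.95
eef_pos: [0.5668, -0.0428, 0.1661]
eef_rot: [0.556, 0.44, 0.552, -0.438]
wrist_force: [0.2, 0.1, -1.1]
opening: 0.459
```

```bash
cat >> h.py <<'E'
PORT=np.array([.580,-.040]); YAW=np.radians(13.35)
def S(x,y,z): c,s=np.cos(YAW),np.sin(YAW); return [PORT[0]+c*x-s*y,PORT[1]+s*x+c*y,z]
def rep(target):
    T=ori(); o=ctrl.get_obs(); d=T[:2,3]-PORT; c,s=np.cos(YAW),np.sin(YAW)
    print("stand xy",np.round([c*d[0]+s*d[1],-s*d[0]+c*d[1]],4),"open mm",round(o["opening"]*85,1),"F",np.round(o["wrist_force"],1),"delta",delta(target),"need turn",[round(float(x),2) for x in (np.degrees(np.arctan2(T[1,1],T[0,1]))-13.35, np.degrees(T[2,2]), -np.degrees(T[2,1]))])
E
python3 - <<'E'
from h import *
rep(S(-.014,0,.125))
E
```

```text
tcp [ 0.5668 -0.0428  0.1661] yaw_y 13.24 xz -1.0 tilt deg [0.29 0.16 9.51]
stand xy [-0.0135  0.0004] open mm 39.0 F [ 0.2  0.1 -1.1] delta [ 0.0411 -0.0007  0.0002] need turn [-0.11, 0.16, -0.29]
```

Emit:
carry_out(motion=[0,0.2,-0.3,0.03,0,0,1,0,0,0,0.03,0,0,1,0,0,0,0.015,0,0,1,0,0,0,0,0,0,1,0,0,0,0,0,0,1])

```text
time_s: 15.45
eef_pos: [0.5727, -0.0455, 0.097]
eef_rot: [0.558, 0.441, 0.55, -0.438]
wrist_force: [0.0, -0.2, -1.1]
opening: 0.462
```

```bash
python3 - <<'E'
from h import *
rep(S(-.014,0,.0716))
E
```

```text
tcp [ 0.5727 -0.0455  0.097 ] yaw_y 13.16 xz -0.9999 tilt deg [0.59 0.31 5.56]
stand xy [-0.0083 -0.0036] open mm 39.3 F [ 0.  -0.2 -1.1] delta [ 0.0253 -0.006  -0.0037] need turn [-0.19, 0.31, -0.59]
```

Emit:
carry_out(motion=[0,0.4,-0.7,0,-0.006,-0.004,1,0,0,0,0,-0.001,0,1,0,0,0,0,0,0,1])

```text
time_s: 15.75
eef_pos: [0.5667, -0.0437, 0.1009]
eef_rot: [0.555, 0.44, 0.553, -0.439]
wrist_force: [-0.2, 0.9, -1.2]
opening: 0.458
```

```bash
python3 - <<'E'
from h import *
rep(S(-.014,0,.0716))
E
```

```text
tcp [ 0.5667 -0.0437  0.1009] yaw_y 13.15 xz -1.0 tilt deg [0.12 0.04 5.78]
stand xy [-0.0138 -0.0006] open mm 38.9 F [-0.2  0.9 -1.2] delta [ 0.0293 -0.0003 -0.0006] need turn [-0.2, 0.04, -0.12]
```

Emit:
carry_out(motion=[-0.2,0.1,-0.2,0.009,-0.001,-0.001,1,0,0,-0.1,0.009,-0.001,0,1,0,0,-0.1,0.007,-0.001,0,1,0,0,0,0,0,0,1])

```text
time_s: 16.15
eef_pos: [0.5638, -0.0435, 0.0748]
eef_rot: [0.554, 0.437, 0.556, -0.439]
wrist_force: [0.1, -0.4, -2.1]
opening: 0.46
```

```bash
python3 - <<'E'
from h import *
rep(S(-.014,0,.0716))
E
```

```text
tcp [ 0.5638 -0.0435  0.0748] yaw_y 13.38 xz -1.0 tilt deg [-0.22 -0.02  4.29]
stand xy [-0.0166  0.0003] open mm 39.1 F [ 0.1 -0.4 -2.1] delta [0.0032 0.0026 0.0003] need turn [0.03, -0.02, 0.22]
```

Emit:
carry_out(motion=[0,0,0.2,0.002,0.001,0,1,0,0,0,0.001,0,0,1,0,0,0,0.001,0,0,1])

```text
time_s: 16.45
eef_pos: [0.5646, -0.0431, 0.0716]
eef_rot: [0.554, 0.438, 0.556, -0.439]
wrist_force: [-5.5, 1.3, 11.6]
opening: 0.46
```

```bash
python3 - <<'E'
from h import *
rep(S(-.014,0,.0716))
E
```

```text
tcp [ 0.5646 -0.0431  0.0716] yaw_y 13.39 xz -1.0 tilt deg [-0.1  -0.06  4.1 ]
stand xy [-0.0157  0.0005] open mm 39.1 F [-5.5  1.3 11.6] delta [-0.      0.0017  0.0005] need turn [0.04, -0.06, 0.1]
```

Emit:
carry_out(motion=[0,0,0,-0.0005,0.004,0.0003,1,0,0,0,0,0.004,0.0002,1,0,0,0,0,0.003,0,1])

```text
time_s: 16.75
eef_pos: [0.5765, -0.0412, 0.0728]
eef_rot: [0.555, 0.438, 0.555, -0.438]
wrist_force: [-0.9, -0.1, -2.5]
opening: 0.465
```

```bash
python3 - <<'E'
from h import *
rep(S(0,0,.0716))
E
```

```text
tcp [ 0.5765 -0.0412  0.0728] yaw_y 13.38 xz -1.0 tilt deg [-0.02 -0.01  4.17]
stand xy [-0.0037 -0.0003] open mm 39.5 F [-0.9 -0.1 -2.5] delta [ 0.0012  0.0037 -0.0003] need turn [0.03, -0.01, 0.02]
```

Emit:
carry_out(motion=[0,0,0,0.0005,0.003,-0.0002,1,0,0,0,0.0005,0.002,0,1,0,0,0,0.0005,0.001,0,1])

```text
time_s: 17.05
eef_pos: [0.582, -0.0397, 0.0716]
eef_rot: [0.554, 0.437, 0.556, -0.439]
wrist_force: [-10.7, -1.9, 13.5]
opening: 0.458
```

```bash
python3 - <<'E'
from h import *
rep(S(0,0,.0716))
E
```

```text
tcp [ 0.582  -0.0397  0.0716] yaw_y 13.42 xz -1.0 tilt deg [-0.22 -0.03  4.1 ]
stand xy [ 0.002  -0.0002] open mm 38.9 F [-10.7  -1.9  13.5] delta [ 0.     -0.002  -0.0002] need turn [0.07, -0.03, 0.22]
```

Emit:
carry_out(motion=[0,0,0.1,0,-0.002,0,1,0,0,0,0,0,0,1,0,0,0,0,0,0,0.1,0,0,0,0,0,0,-0.2,0,0,0,0,0,0,-0.6,0,0,0,0,0,0,-0.6,0,0,0,0,0,0,-0.6])

```text
time_s: 17.75
eef_pos: [0.5811, -0.0402, 0.0721]
eef_rot: [0.555, 0.438, 0.555, -0.438]
wrist_force: [-0.1, 0.5, 0.3]
opening: 0.8
```

```bash
python3 - <<'E'
from h import *
rep(S(0,0,.0716))
E
```

```text
tcp [ 0.5811 -0.0402  0.0721] yaw_y 13.43 xz -1.0 tilt deg [-0.02  0.01  4.13]
stand xy [ 0.001  -0.0005] open mm 68.0 F [-0.1  0.5  0.3] delta [ 0.0005 -0.001  -0.0005] need turn [0.08, 0.01, 0.02]
```

Emit:
carry_out(motion=[0,0,0,-0.015,0,0,-0.6,0,0,0,-0.03,0,0,-0.6,0,0,0,-0.045,0,0,1,0,0,0,-0.045,0,0,1,0,0,0,-0.045,-0.015,0.04,1,0,0,0,0,-0.015,0.04,1,0,0,0,0,0,0.035,1,0,0,0,0,0,0,1,0,0,0,0,0,0,1])

```text
time_s: 18.65
eef_pos: [0.5806, -0.1531, 0.2601]
eef_rot: [0.559, 0.438, 0.552, -0.437]
wrist_force: [-0.1, 0.3, 0.3]
opening: 0.003
```

```bash
python3 - <<'E'
from h import *
rep(S(-.03,-.12,.25))
T=tool(); im=ctrl.camera("wrist"); np.save("T4.npy",T); cv2.imwrite("pics/w4.png",cv2.resize(im,(800,600),interpolation=cv2.INTER_CUBIC))
bl("wrist",["ring_post","latch_post","ring_hinge","latch_hinge","gauge_head","head_top"],T,2)
print("pred head_top S",np.round(S(0,0,.106),4))
ctrl.camera("top"); bl("top",["ring_post","latch_post","head_top"],n=2)
E
```

```text
tcp [ 0.5806 -0.1531  0.2601] yaw_y 13.59 xz -1.0 tilt deg [ 0.35  0.39 14.9 ]
stand xy [-0.0256 -0.1101] open mm 0.3 F [-0.1  0.3  0.3] delta [ 0.0102 -0.0045  0.0098] need turn [0.24, 0.39, -0.35]
wrist ring_post 0.31 [ 0.5973 -0.0375  0.0523]
wrist ring_post 0.22 [ 0.5805 -0.04    0.1029]
wrist latch_post 0.79 [ 0.6128 -0.1475  0.0843]
wrist latch_post 0.29 [ 0.5671 -0.0027  0.093 ]
wrist ring_hinge 0.69 [ 0.5643 -0.0053  0.0958]
wrist ring_hinge 0.27 [ 0.5881 -0.0032  0.1046]
wrist latch_hinge 0.73 [ 0.6017 -0.0977  0.0854]
wrist latch_hinge 0.53 [ 0.6064 -0.0694  0.1023]
wrist gauge_head 0.7 [ 0.581  -0.0413  0.0462]
wrist head_top 0.73 [ 0.5796 -0.04    0.0998]
wrist head_top 0.37 [ 0.5968 -0.0359  0.0558]
pred head_top S [ 0.58  -0.04   0.106]
top ring_post 0.5 [0.5124 0.0391 0.092 ]
top ring_post 0.43 [ 0.5961 -0.0347  0.0515]
top latch_post 0.53 [ 0.6171 -0.1447  0.0895]
top head_top 0.77 [ 0.5834 -0.0417  0.1049]
top head_top 0.75 [0.5764 0.4435 0.0641]
```

View pics/w4.png

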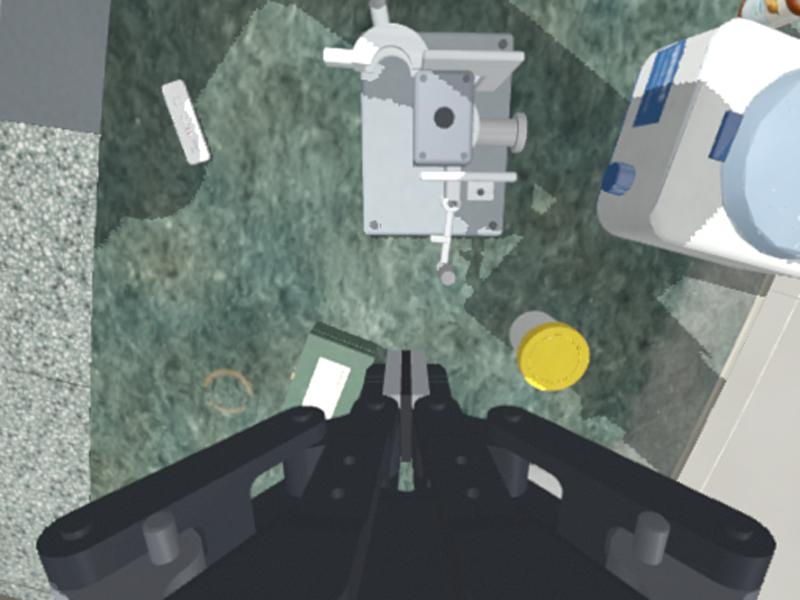

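The head is seated on the port between the cheeks at (444,118). The ring is open with its post at (377,10), and the latch post is at (447,275). I'll push the ring post with shut fingers.

Emit:
carry_out(motion=[-0.2,0.4,-0.4,0,-0.005,-0.046,1,0,0,0,0,-0.005,-0.046,1,0,0,0,0,-0.005,-0.046,1,0,0,0,0,-0.005,-0.046,1,0,0,0,0.02,-0.005,-0.046,1,0,0,0,0.04,0,0,1,0,0,0,0.04,0,0,1,0,0,0,0,0,0,1])

```text
time_s: 20.0
eef_pos: [0.5001, 0.0717, 0.1584]
eef_rot: [0.558, 0.437, 0.556, -0.435]
wrist_force: [-0.8, -0.7, -1.1]
opening: -0.004
```

```bash
python3 - <<'E'
from h import *
rep(S(-.050,.122,.074))
E
```

```text
tcp [0.5001 0.0717 0.1584] yaw_y 13.9 xz -1.0 tilt deg [0.22 0.04 9.08]
stand xy [-0.052   0.1271] open mm -0.3 F [-0.8 -0.7 -1.1] delta [0.0845 0.0016 0.0051] need turn [0.55, 0.04, -0.22]
```

Emit:
carry_out(motion=[0.5,0,-0.2,0.03,0,0,1,0,0,0,0.03,-0.002,0,1,0,0,0,0.02,-0.002,0,1,0,0,0,0,0,0,1,0,0,0,0,0,0,1])

```text
time_s: 20.5
eef_pos: [0.5026, 0.0694, 0.0845]
eef_rot: [0.558, 0.44, 0.552, -0.437]
wrist_force: [0.3, 0.3, 0.7]
opening: 0.001
```

```bash
python3 - <<'E'
from h import *
rep(S(-.050,.110,.074))
E
```

```text
tcp [0.5026 0.0694 0.0845] yaw_y 13.34 xz -1.0 tilt deg [0.5  0.22 4.84]
stand xy [-0.05    0.1244] open mm 0.1 F [0.3 0.3 0.7] delta [ 0.0105 -0.0001  0.0143] need turn [-0.01, 0.22, -0.5]
```

Emit:
carry_out(motion=[0,0.2,-0.5,0.01,0,0,1,0,0,0,0.001,-0.001,0.014,1,0,0,0,0,-0.006,0.01,1,0,0,0,0,-0.005,0.01,1,0,0,0,0,-0.004,0.01,1])

```text
time_s: 21.0
eef_pos: [0.4965, 0.0219, 0.0762]
eef_rot: [0.553, 0.438, 0.557, -0.438]
wrist_force: [-0.3, 2.3, -0.8]
opening: -0.004
```

```bash
python3 - <<'E'
from h import *
rep(S(-.0685,.075,.074))
P=pose("top"); ctrl.camera("top"); bl("top",["ring_post"])
E
```

```text
tcp [0.4965 0.0219 0.0762] yaw_y 13.44 xz -1.0 tilt deg [-0.16 -0.24  4.37]
stand xy [-0.067   0.0795] open mm -0.4 F [-0.3  2.3 -0.8] delta [ 0.0022 -0.0015  0.0045] need turn [0.09, -0.24, 0.16]
```

Emit:
carry_out(motion=[0,-0.2,0.2,0,-0.0025,0.01,1,0,0,0,0,-0.0015,0.01,1,0,0,0,0,0,0.01,1,0,0,0,0,0.002,0.01,1,0,0,0,0,0.003,0.01,1])

```text
time_s: 21.6
eef_pos: [0.5122, -0.0316, 0.0778]
eef_rot: [0.557, 0.439, 0.553, -0.437]
wrist_force: [0.4, 2.1, -1.1]
opening: -0.001
```

```bash
python3 - <<'E'
from h import *
rep(S(-.066,.0295,.074))
ctrl.camera("top"); bl("top",["ring_post"])
E
```

```text
tcp [ 0.5122 -0.0316  0.0778] yaw_y 13.37 xz -1.0 tilt deg [0.34 0.16 4.46]
stand xy [-0.064   0.0239] open mm -0.1 F [ 0.4  2.1 -1.1] delta [ 0.0038 -0.002  -0.0057] need turn [0.02, 0.16, -0.34]
```

Emit:
carry_out(motion=[0,0.2,-0.3,0.002,0.004,0.007,1,0,0,0,0.001,0.005,0.006,1,0,0,0,0,0.003,0.003,1,0,0,0,0,0,0,1])

```text
time_s: 22.1
eef_pos: [0.5306, -0.0462, 0.0751]
eef_rot: [0.555, 0.439, 0.554, -0.438]
wrist_force: [0.3, 0.2, 0.3]
opening: -0.001
```

```bash
python3 - <<'E'
from h import *
rep(S(-.048,.003,.074))
ctrl.camera("top"); bl("top",["ring_post"])
E
```

```text
tcp [ 0.5306 -0.0462  0.0751] yaw_y 13.31 xz -1.0 tilt deg [0.11 0.02 4.3 ]
stand xy [-0.0495  0.0053] open mm -0.1 F [0.3 0.2 0.3] delta [0.0011 0.0015 0.0023] need turn [-0.04, 0.02, -0.11]
```

Emit:
carry_out(motion=[0,0,-0.1,0,0.001,0.003,1,0,0,0,0,0,0.002,1,0,0,0,0,0,0.002,1])

```text
time_s: 22.5
eef_pos: [0.5314, -0.0475, 0.0748]
eef_rot: [0.552, 0.44, 0.557, -0.437]
wrist_force: [-1.5, 8.9, 4.4]
opening: -0.007
```

```bash
python3 - <<'E'
from h import *
rep(S(-.048,.003,.074))
E
```

```text
tcp [ 0.5314 -0.0475  0.0748] yaw_y 13.35 xz -1.0 tilt deg [-0.05 -0.48  4.29]
stand xy [-0.049   0.0039] open mm -0.6 F [-1.5  8.9  4.4] delta [0.0008 0.001  0.0009] need turn [0.0, -0.48, 0.05]
```

Emit:
carry_out(motion=[0,-0.4,0,0,0,0.004,1,0,0,0,0,0,0.004,1])

```text
time_s: 22.7
eef_pos: [0.5315, -0.0479, 0.0747]
eef_rot: [0.55, 0.441, 0.559, -0.436]
wrist_force: [-2.1, 17.4, 8.1]
opening: -0.002
```

```bash
python3 - <<'E'
from h import *
rep(S(-.048,.003,.074))
E
```

```text
tcp [ 0.5315 -0.0479  0.0747] yaw_y 13.37 xz -0.9999 tilt deg [-0.11 -0.83  4.28]
stand xy [-0.0491  0.0035] open mm -0.2 F [-2.1 17.4  8.1] delta [0.0007 0.0011 0.0005] need turn [0.02, -0.83, 0.11]
```

Emit:
carry_out(motion=[0,-0.8,0.1,0,0,-0.016,1,0,0,0,-0.03,0,0,1,0,0,0,-0.04,0,0,1,0,0,0,-0.04,0.01,0.01,1,0,0,0,0,0.018,0.036,1,0,0,0,0,0.018,0.036,1,0,0,0,0,0.018,0.036,1,0,0,0,0,0.018,0.034,1,-8.4,0,0,0,0,0,1,-8.4,0,0,0,0,0,1])

```text
time_s: 23.7
eef_pos: [0.6463, -0.1633, 0.1896]
eef_rot: [0.616, 0.348, 0.615, -0.349]
wrist_force: [0.1, -0.1, 0.4]
opening: 0.002
```

Emit:
carry_out(motion=[-8.4,0,0,0,0,0,1,-8.4,0,0,0,0,0,1,-8.4,0,0,0,0,0,1,-3,0,0,0,0,0,1,0,0,0,0,0,0,1,0,0,0,0,0,0,1])

```text
time_s: 24.3
eef_pos: [0.646, -0.1646, 0.1884]
eef_rot: [0.683, 0.181, 0.684, -0.184]
wrist_force: [0.4, 0.8, 0.3]
opening: -0.001
```

```bash
python3 - <<'E'
from h import *
rep(S(.032,-.133,.070))
ctrl.camera("top"); bl("top",["ring_post","latch_post","head_top"])
T=tool(); im=ctrl.camera("wrist"); bl("wrist",["ring_post","latch_post","head_top"],T,1); cv2.imwrite("pics/w5.png",cv2.resize(im,(800,600),interpolation=cv2.INTER_CUBIC))
print(S(-.048,-.014,.092))
E
```

```text
tcp [ 0.646  -0.1646  0.1884] yaw_y 60.08 xz -1.0 tilt deg [-1.900e-01 -1.000e-02  1.079e+01]
stand xy [ 0.0354 -0.1365] open mm -0.1 F [0.4 0.8 0.3] delta [ 0.1184  0.0006 -0.0048] need turn [46.73, -0.01, 0.19]
top ring_post 0.49 [ 0.5372 -0.0628  0.092 ]
top head_top 0.88 [0.4601 0.4171 0.0845]
top head_top 0.64 [ 0.5874 -0.0433  0.1068]
wrist ring_post 0.91 [ 0.533  -0.0671  0.0896]
wrist latch_post 0.66 [ 0.6119 -0.1454  0.0885]
wrist head_top 0.97 [ 0.5825 -0.0392  0.1055]
[np.float64(0.53652965290882), np.float64(-0.06470483604018334), 0.092]
```

View pics/w5.png

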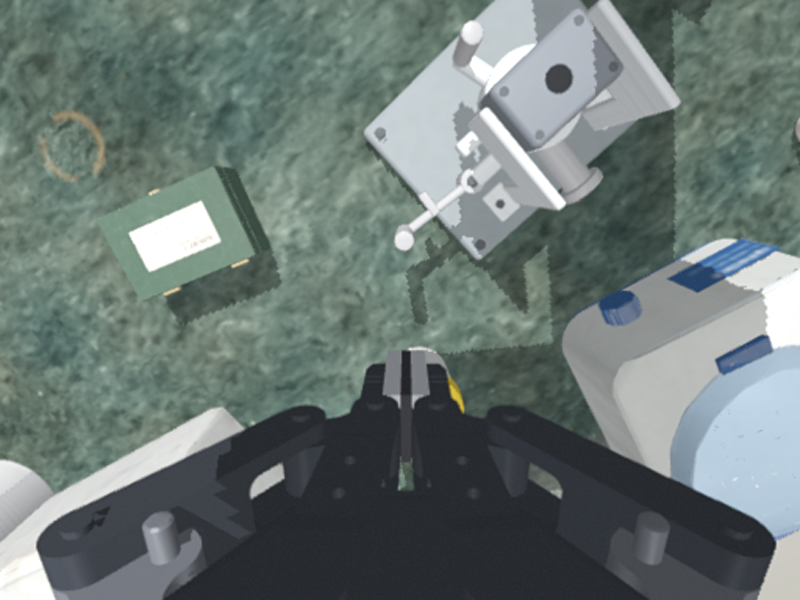

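Ring is shut around the flanges (post at (470,35)). The latch post is at (403,238), straight ahead of the shut fingers on the camera side.

```bash
python3 - <<'E'
from h import *
W=unproj("wrist",(np.array([(403,238.),(471,33)])+.5)*.64-.5,.087)
c,s=np.cos(YAW),np.sin(YAW)
for p in W: d=p[:2]-PORT; print(p.round(4),"stand",(c*d[0]+s*d[1]).round(4),(-s*d[0]+c*d[1]).round(4))
E
```

```text
[ 0.6117 -0.1491  0.087 ] stand 0.0057 -0.1135
[ 0.5361 -0.0645  0.087 ] stand -0.0484 -0.0137
```

Emit:
carry_out(motion=[0,0,0.2,0.035,-0.003,0.002,1,0,0,0,0.04,0,0,1,0,0,0,0.03,0,0,1,0,0,0,0,0,0,1])

```text
time_s: 25.1
eef_pos: [0.6485, -0.1693, 0.0835]
eef_rot: [0.685, 0.182, 0.681, -0.183]
wrist_force: [-0.8, -0.1, -0.2]
opening: 0.001
```

```bash
python3 - <<'E'
from h import *
rep(S(.0177,-.1255,.070))
E
```

```text
tcp [ 0.6485 -0.1693  0.0835] yaw_y 60.11 xz -1.0 tilt deg [0.06 0.36 4.78]
stand xy [ 0.0368 -0.1417] open mm 0.1 F [-0.8 -0.1 -0.2] delta [ 0.0133 -0.0013 -0.0251] need turn [46.76, 0.36, -0.06]
```

Emit:
carry_out(motion=[0,0.4,0,0.012,-0.001,0,1,0,0,0,0.001,0,-0.012,1,0,0,0,0,-0.001,-0.012,1,0,0,0,0,-0.004,-0.009,1,0,0,0,0,-0.005,-0.009,1])

```text
time_s: 25.6
eef_pos: [0.6099, -0.1601, 0.0748]
eef_rot: [0.686, 0.182, 0.68, -0.182]
wrist_force: [0.8, -1.0, -0.5]
opening: 0.002
```

```bash
python3 - <<'E'
from h import *
rep(S(.0177,-.1255,.070))
ctrl.camera("top"); bl("top",["latch_post"])
E
```

```text
tcp [ 0.6099 -0.1601  0.0748] yaw_y 60.12 xz -1.0 tilt deg [0.08 0.44 4.28]
stand xy [ 0.0014 -0.1238] open mm 0.2 F [ 0.8 -1.  -0.5] delta [0.0049 0.0099 0.013 ] need turn [46.77, 0.44, -0.08]
```

Emit:
carry_out(motion=[0,0.4,0,0.003,0,-0.01,1,0,0,0,0.001,-0.001,-0.01,1,0,0,0,0,0.001,-0.01,1,0,0,0,0,0.003,-0.01,1])

```text
time_s: 26.1
eef_pos: [0.5752, -0.138, 0.0717]
eef_rot: [0.684, 0.183, 0.682, -0.183]
wrist_force: [0.4, -1.4, 0.8]
opening: -0.001
```

```bash
python3 - <<'E'
from h import *
rep(S(.0177,-.1255,.070))
ctrl.camera("top"); bl("top",["latch_post","ring_post"])
E
```

```text
tcp [ 0.5752 -0.138   0.0717] yaw_y 60.0 xz -1.0 tilt deg [0.07 0.15 4.11]
stand xy [-0.0273 -0.0943] open mm -0.1 F [ 0.4 -1.4  0.8] delta [0.0018 0.0082 0.0541] need turn [46.65, 0.15, -0.07]
top ring_post 0.65 [ 0.5379 -0.0627  0.092 ]
```

Emit:
carry_out(motion=[0,0.2,0,0.001,0.004,-0.008,1,0,0,0,0,0.005,-0.006,1,0,0,0,0,0.003,-0.003,1,0,0,0,0,0,0,1])

```text
time_s: 26.65
eef_pos: [0.5666, -0.1169, 0.0707]
eef_rot: [0.683, 0.183, 0.683, -0.182]
wrist_force: [0.2, 0.4, 0.0]
opening: 0.003
```

```bash
python3 - <<'E'
from h import *
rep(S(.0177,-.1255,.070))
E
```

```text
tcp [ 0.5666 -0.1169  0.0707] yaw_y 60.08 xz -1.0 tilt deg [ 0.09 -0.05  4.05]
stand xy [-0.0308 -0.0717] open mm 0.2 F [0.2 0.4 0. ] delta [ 0.0007 -0.0059  0.0721] need turn [46.73, -0.05, -0.09]
```

Emit:
carry_out(motion=[0,0,0,0,0,-0.003,1,0,0,0,0,0,-0.003,1,0,0,0,0,0,-0.002,1])

```text
time_s: 26.95
eef_pos: [0.5649, -0.115, 0.0718]
eef_rot: [0.688, 0.183, 0.678, -0.183]
wrist_force: [6.2, -4.5, -5.2]
opening: -0.003
```

```bash
python3 - <<'E'
from h import *
rep(S(.0177,-.1255,.070))
E
```

```text
tcp [ 0.5649 -0.115   0.0718] yaw_y 60.06 xz -0.9999 tilt deg [0.2  0.74 4.11]
stand xy [-0.032  -0.0695] open mm -0.2 F [ 6.2 -4.5 -5.2] delta [ 0.0027 -0.0067  0.0745] need turn [46.71, 0.74, -0.2]
```

Emit:
carry_out(motion=[0,0.5,0,0,0,-0.004,1,0,0,0,0,0,-0.004,1])

```text
time_s: 27.15
eef_pos: [0.5644, -0.1153, 0.073]
eef_rot: [0.691, 0.183, 0.675, -0.184]
wrist_force: [13.6, -6.1, -11.7]
opening: 0.001
```

Emit:
carry_out(motion=[0,0.5,0,0,0,0.016,1,0,0,0,-0.02,0,0.01,1,0,0,0,-0.04,0,0,1,0,0,0,-0.04,0,0.02,1,0,0,0,-0.045,0,0.03,1,0,0,0,-0.01,0,0.03,1,0,0,0,0,0,0,1,0,0,0,0,0,0,1])

```text
time_s: 27.95
eef_pos: [0.6525, -0.1688, 0.2298]
eef_rot: [0.685, 0.184, 0.681, -0.183]
wrist_force: [-0.6, 0.1, 0.3]
opening: 0.003
```

```bash
python3 - <<'E'
from h import *
rep(S(0,0,.07))
T=tool(); im=ctrl.camera("wrist"); np.save("T6.npy",T); bl("wrist",["ring_post","latch_post","head_top","gauge_head"],T,1); cv2.imwrite("pics/w6.png",cv2.resize(im,(800,600),interpolation=cv2.INTER_CUBIC))
print(np.round([S(-.048,-.014,.092),S(-.044,-.058,.087)],4))
print(proj("wrist",np.array([S(-.048,-.014,.092),S(-.044,-.058,.087),S(0,0,.106)]),T)/.64)
E
```

```text
tcp [ 0.6525 -0.1688  0.2298] yaw_y 59.91 xz -1.0 tilt deg [ 0.17  0.26 13.17]
stand xy [ 0.0408 -0.1421] open mm 0.3 F [-0.6  0.1  0.3] delta [ 0.1594  0.0747 -0.1281] need turn [46.56, 0.26, -0.17]
wrist ring_post 0.82 [ 0.5353 -0.0661  0.0876]
wrist latch_post 0.69 [ 0.5526 -0.1029  0.088 ]
wrist head_top 0.81 [ 0.5821 -0.0415  0.1027]
wrist gauge_head 0.94 [ 0.579  -0.0422  0.0468]
[[ 0.5365 -0.0647  0.092 ]
 [ 0.5506 -0.1066  0.087 ]]
[[460.7710558   39.04672019]
 [411.95999954  99.00294375]
 [536.17866432  79.33974457]]
```

View pics/w6.png

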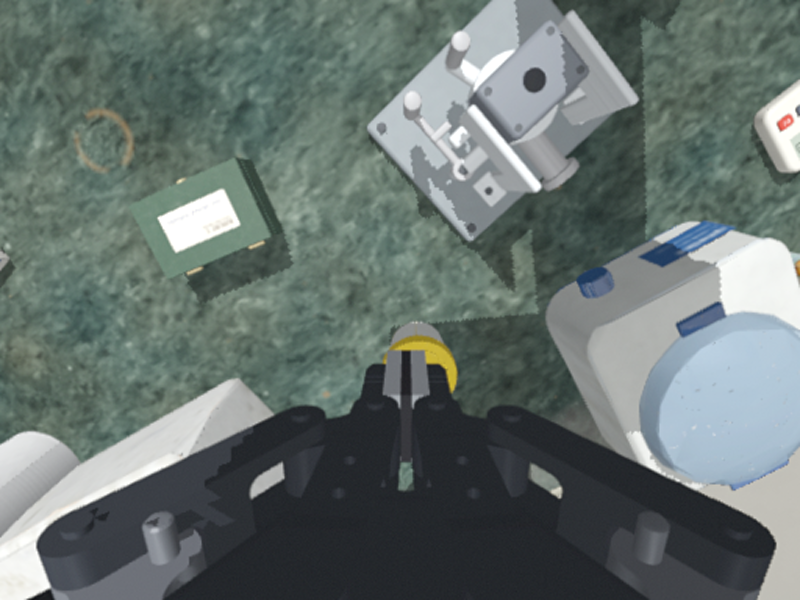

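Both posts are where they should be when shut: ring (460,40) against predicted (461,39), latch (412,101) against (412,99). The head hole at (535,79) matches the port. I'll check the bystanders, then hand in.

```bash
python3 - <<'E'
from h import *
ctrl.camera("scene"); bl("scene",["slide_case","bench_timer","specimen_cup"],n=1)
print(ctrl.hand_in())
E
```

```text
scene slide_case 0.62 [ 0.5349 -0.2922  0.0017]
scene bench_timer 0.44 [0.7157 0.1868 0.0031]
scene specimen_cup 0.7 [ 0.7259 -0.1979  0.0011]
the job is handed in; nothing more can be done
None
```

The gauge head is seated on the port, the front half ring is shut around both flanges, and the latch lever is shut. The job was handed in at about 28 s of the 72 s allowed, with no verdict reported.

- **Gauge head:** I took the grey head from the bay by its ends and stood it on free worktop. I gripped it again by its long faces, set it on the port flange about 15 mm forward, and slid it back until it met the rear wall. I then eased it about 1 mm forward before letting go. It was upright to within about 1° throughout.
- **Ring:** I pushed its post with the closed fingers until it met a firm stop, at about 17 N sideways.
- **Latch:** I pushed its post the same way, after the ring, to a firm stop at about 15 N sideways.

**Last checks:** In the last wrist picture the head's top was within 1 pixel of its predicted seated position. The ring post was also within 1 pixel of its shut position, and the latch post within 2 pixels (about 1.3 mm). The slide case, timer and cup were found within about 4 mm of their first readings, which is the networks' own accuracy. The gripper was clear of everything, and I saw no wrist force near the limits.

**Not confirmed:** I judged the latch from its post position and the stop force, not from a close view of the hook. In the last two top-camera checks while the latch was closing, the network did not find the latch post, so that rests on the wrist camera.

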